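# Test the stop button and reset

### The arm

A 6-joint arm with a two-finger parallel gripper is mounted at the origin on a cart in front of the work surface, level with it; the furniture and walls round the work are solid. World frame = base frame: x ahead of the robot, y to its left, z up, the work surface at z = 0. Lengths are in mm, angles in rad, forces in N, time in s.
With the tool pointing down it reaches from about 275 to 1000 mm from the base axis. Payload 8.4 kg.
Tool frame: the origin (TCP) lies between the finger pads; the fingertips stand 8 mm ahead of it and the grasp point (between the pads) lies 11 mm behind it (tcp_to_tips is the distance from the TCP to the fingertips, in mm); z points along the fingers, y is the line along which they close (so a half turn about z gives the same grasp; the last joint's range is limited). The gripper opens to 85 mm and grips with 20 to 120 N. Pads are 22 mm wide; open, the fingers measure 114 mm over their backs; the gripper's body (76 mm by 85 mm) begins 54 mm behind the grasp point. The pads swing forward as they close: fully open they stand 13 mm farther back than shut.
Start: joints at [-1.161, 0.353, 1.633, -0, 1.155, -0.002], TCP at [250.161, -572.754, 239.281] pointing down, gripper open.
Joint ranges: [-2.63, 2.63], [-0.92, 2.1], [0.06, 2.66], [-1.3, 4.44], [0, 2.69], [-3.02, 3.02]. Speed limits (rad/s): [2.22, 2.22, 2.79, 3.14, 3.14, 3.14].

### API

Orientations are given as [roll, pitch, yaw] about the fixed x, y, z axes, in that order (R = Rz(yaw) Ry(pitch) Rx(roll)).
In Python, from rig import * gives the robot as it stands.
- The arm moves only by the tool step_arm, never from a script. Its argument "motion" is a list of rows, each an object with "claw": the finger opening in mm, from 0 to 85.4; "delta_pos": the shift along the tool's x, y, z in mm, a list of three; "turn": the turn about the tool's z in rad. In form: [{"claw": claw, "delta_pos": [dx, dy, dz], "turn": turn}, ...]. A call has 1 to 8 rows; each row shifts and turns the commanded pose from where the row before left it, along the tool's axes as they then stand; what a row does not reach is not made up. A row lasts 1/12 s, in which the tool goes at most 41.7 mm and 7.16 degrees, less where a joint would pass 70% of its speed; a pose out of reach is approached as far as the arm can. A call is refused whole if a number of a shift passes 41.7 or a number of a turn 0.125, either way. A call with a gripper value outside its range is refused whole. The fingers move at their own pace and stop on an object; "force" is the grip in N (left out, the last holds). Time passes only in rows, so rows that do not move let the fingers close. It gives the time, the measured TCP pose, the force, the opening and the grip force at its end, in the units of the state.
- sense(): the state, without advancing time (a new reading comes with each control period).
- grab_frame(name): name is "side" or "top"; returns a dict with "img" (480x640x3 uint8, red, green, blue), "vertical_fov" (degrees; the focal length in pixels is half the picture's height over the tangent of half this angle, whatever the lens; pixels are square), "cx", "cy" (the principal point, pixels), "D" ([k1, k2, p1, p2, k3] as OpenCV has them; the pictures are not rectified), "R" (3x3) and "t" (3): a world point X has camera coordinates R X + t. Camera axes: x right, y down, z forward; pixel columns grow to the right and rows downward; lengths in mm; the calibration is good to about 2 mm. A picture is of the moment at which its call begins. There is no depth.
- sign_off(): hands the job in; it is judged then, once.
The state is a dict: "clock": time; "qpos": joint angles; "qvel": joint speeds; "joint_efforts": joint torques, N m; "eef_pos": TCP position; "tcp_rot": TCP orientation; "contact_force": force on the tool from outside, world axes, zero at the start; "wrist_torque": the same for the moment, N m; "opening": opening from 0.0 (shut) to 1.0 (fully open); "grasp_force": force on a finger pad.
Only numpy, scipy, OpenCV 4.12 (cv2) and the standard library are available. Lean on these libraries where they do the work, as an engineer would, in place of code of your own. Each camera call takes 0.05 s, during which the arm holds its last target. There are 200 camera calls.

### The job

Test the machine stop: push the red mushroom head down until it latches and let go so that it stays down by itself, then release it by nudging its grip bar round clockwise (seen from above) until the head pops back up, and after that push in the green reset button and let go. Only push with the fingertips: do not take the grip bar between the fingers and do not pull the head upward. Do not press the white button, and leave the loose things on the table where they are.

Things in the scene. Friction and masses are not known exactly. Their poses are not given: they have to be found in the camera images.
- stop_station: Fixed yellow box, 110 x 110 mm, its top 55 mm above the table, with a black collar (58 mm across, top at 63 mm) and the red stop head in the middle of its top. Origin: centre of its underside, on the table; z up. It cannot slide.
- stop_press (a joint): How far the red head is pushed down, m. 0 when out, about 0.0065 when latched, 0.0095 at the bottom stop; it must be pushed to about 0.0075 for the latch to catch. A light spring (0.5 N per mm) pushes the head up; pushing it in far enough to latch takes about 5 N. Negative when the head is pulled up (stop at -0.006).
- stop_twist (a joint): How far the red head is turned clockwise seen from above, rad, 0 to 1.0 (stops at both ends); it does not turn the other way. A light spring (0.04 N m per rad) turns it back to 0. While latched the head comes free and springs up at about 0.4 rad; turning it without first latching it does nothing.
- stop_bar (a point): Middle of the flat top of the grip bar across the red cap, on the axis the head turns about; push here. Moves and turns with the head; x along the bar, z up; 105 mm above the table with the head out. Bar: red, white line along its top, 46 mm long, 10 mm thick, rising 16 mm above the cap. Cap: 52 mm across, 14 mm thick, its underside 30 mm below this point.
- reset_box: Fixed grey box, 64 x 64 mm, top 40 mm above the table, with the green reset button in the middle of its top. Origin: centre of its underside, on the table. Looks the same as the white button's box but for the button's colour; the two may be on either side of the yellow box.
- reset_top (a point): Middle of the top of the green reset button (30 mm across), z up; moves with the button.
- reset (a joint): How far the green button is pushed in, m: 0 out, 0.006 fully in. Springs back. Fully in takes 4 N; it counts as pushed at 0.004.
- start (a joint): How far the white button is pushed in, m: 0 out, 0.006 fully in. Not to be pressed.
- start_box: Fixed grey box, 64 x 64 mm, top 40 mm above the table, with the white button (30 mm across) in the middle of its top. Origin: centre of its underside.
- red_vial: Loose bystander: clear vial with red cap, 20 mm across, 54 mm tall, upright. Origin: centre of its underside.
- green_vial: Loose bystander: vial with green cap, 20 mm across, 48 mm tall, upright. Origin: centre of its underside.
- wax_tin: Loose bystander: round white tin with dark green lid, 60 mm across, 25 mm tall. Origin: centre of its underside.
- lens_cap: Loose bystander: black round cap, 36 mm across, 15 mm tall. Origin: centre of its underside.
- v_block: Loose bystander: small light grey metal block with a V notch, 26 x 26 x 22 mm. Origin: centre of its underside.
- collet: Loose bystander: stepped light grey collet with a black band, 24 mm across, 42 mm tall. Origin: centre of its underside.

How it is judged (in metres and radians):
On the way, in this order (a step that is already met when the one before it is completed fails the run):
1. the red head is latched down with nothing touching it (value of joint stop_press above 0.005 m and contact force between the fingers and stop_station below 0.1 N), for 0.2 s.
2. the red head has popped back up (value of joint stop_press below 0.002 m), for 0.2 s.
3. the green button is pushed in (value of joint reset above 0.004 m), for 0.05 s.
At the end, for the whole second after the job is handed in: The red head is out again (within 2 mm of its rest height) and has turned back (within 0.15 rad), and the green and the white buttons are out (within 1.5 mm) (value of joint stop_press between -0.002 and 0.002 m and value of joint stop_twist below 0.15 rad and value of joint each of reset, start below 0.0015 m); the robot touches nothing.
It fails at once if the grip bar is taken between the fingers (the grasp point lies over the bar's middle, with the fingertips well below the bar's top) (z of the grasp point in the frame of stop_bar between -0.03 and 0.01 m and y of the grasp point in the frame of stop_bar between -0.005 and 0.005 m and x of the grasp point in the frame of stop_bar between -0.024 and 0.024 m).
It fails at once if the red head is pulled up by more than 4 mm (value of joint stop_press below -0.004 m).
It fails at once if the green button is pushed while the red head is still down (value of joint reset above 0.003 m and value of joint stop_press above 0.004 m).
It fails at once if the white button is pressed (value of joint start above 0.003 m).
It fails at once if a loose thing is lifted or moved by more than 15 mm (distance of any of red_vial, green_vial, wax_tin, lens_cap, v_block, collet from where it was at the start of the episode above 0.015 m).
It also fails if it takes over 54 s, if anything falls off the work surface, if the arm or the gripper's body presses on something with over 40 N, if the wrist force passes 120 N, or if a joint passes its speed limit or range.

## Working session

There is one attempt and no reset: what is moved stays moved. The work goes in short steps, Python scripts to look and compute and a tool call to move; the robot and the scene stay as the last step left them, time stands still between calls to the robot, and variables do not carry over. Pictures are saved under pics/ and viewed, at most 10 in all, crops included, and the job is handed in when it is done.

Besides the shell and the picture viewer there is one more tool, called by a JSON object that holds its "op" and its "data", one argument or row to a line. step_arm: Moves the arm, as the interface text tells. Its arguments: {"type":"object","properties":{"motion":{"type":"array","items":{"type":"object","properties":{"claw":{"type":"number"},"delta_pos":{"type":"array","items":{"type":"number"}},"turn":{"type":"number"}}}},"force":{"type":"number"}},"required":["motion"]}

```bash
mkdir -p pics
python3 - <<'E'
from rig import *
import cv2,pickle
d={}
for n in("top","side"):
    f=grab_frame(n); d[n]=f
    cv2.imwrite(f"pics/{n}0.png",f["img"][:,:,::-1]); print(n,f["vertical_fov"],f["cx"],f["cy"],f["D"],f["R"],f["t"])
pickle.dump(d,open("f0.pkl","wb"))
print(sense())
E
```

```text
top 46.66021757095562 317.18490548022373 237.74325053499507 [-0.05411684  0.          0.          0.          0.        ] [[ 4.73090374e-03 -9.99988535e-01  7.40859198e-04]
 [-9.79156934e-01 -4.78278262e-03 -2.03048820e-01]
 [ 2.03050036e-01  2.35187001e-04 -9.79168335e-01]] [  20.8038185   561.39021494 1137.026094  ]
side 43.08165645354156 309.9332861728569 241.6356441843488 [-0.01185076  0.          0.          0.          0.        ] [[-0.99737332 -0.07231327 -0.00415247]
 [-0.04507269  0.66449442 -0.74593272]
 [ 0.05670012 -0.74378623 -0.66600836]] [ 540.6220387    87.47119675 1331.08245946]
{'clock': 0.1, 'qpos': array([-1.16134326e+00,  3.53565245e-01,  1.63405243e+00, -2.63179873e-05,
        1.15522644e+00, -2.40275385e-03]), 'qvel': array([ 0.00145542, -0.00031225, -0.00078383,  0.00172441, -0.00129609,
        0.00327875]), 'joint_efforts': array([ 6.39451573e-04, -6.06357908e+01, -3.42822289e+01,  2.09257405e-04,
        4.02444901e-03,  4.72073725e-05]), 'eef_pos': array([ 250.01748482, -572.35464333,  238.64841819]), 'tcp_rot': array([-3.14034114e+00,  2.10576381e-05,  4.11866478e-01]), 'contact_force': array([ 0.70792253, -0.27562072, -1.06427755]), 'wrist_torque': array([ 0.04359337,  0.01471773, -0.0394764 ]), 'grasp_force': 0.0, 'opening': 1.000082902599624}
```

View pics/top0.png

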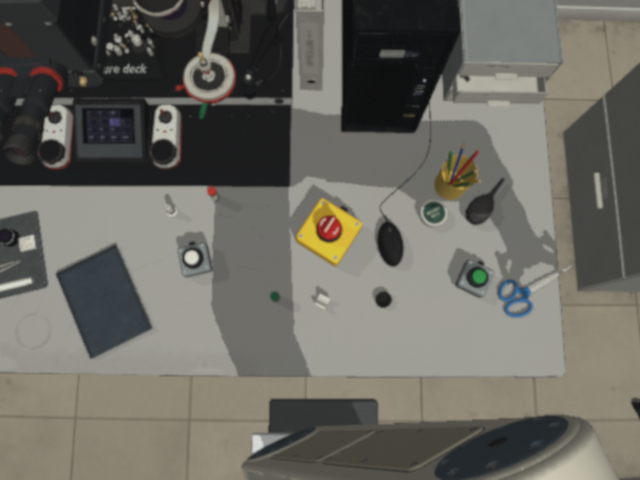

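View pics/side0.png

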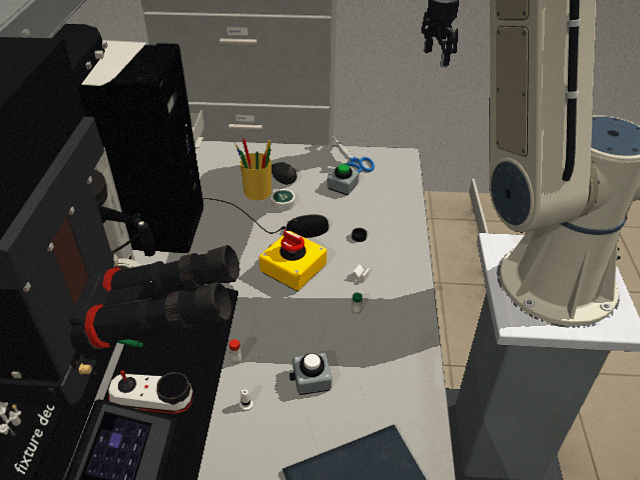

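The top view shows the red head at about (329,228) on the yellow box, the green button at (480,277) and the white one at (193,258). The side view shows the head at (292,243), green at (343,171) and white at (312,361). The walls are clear, and the mouse at (390,243) sits next to the yellow box.

```bash
cat > h.py <<'E'
import cv2,numpy as np
def K(f):
    F=240/np.tan(np.radians(f["vertical_fov"]/2)); return np.array([[F,0,f["cx"]],[0,F,f["cy"]],[0,0,1]])
def ray(f,uv):
    p=cv2.undistortPoints(np.array([[uv]],float),K(f),np.array(f["D"]))[0,0]
    R=np.array(f["R"]); return -R.T@np.array(f["t"]), R.T@np.array([p[0],p[1],1])
def onz(f,uv,z):
    c,d=ray(f,uv); return c+d*(z-c[2])/d[2]
def tri(f,a,g,b):
    c1,d1=ray(f,a);c2,d2=ray(g,b); d1/=np.linalg.norm(d1); d2/=np.linalg.norm(d2)
    s=np.linalg.lstsq(np.c_[d1,-d2],c2-c1,rcond=None)[0]; p,q=c1+s[0]*d1,c2+s[1]*d2
    return (p+q)/2,np.linalg.norm(p-q)
def mask(f,kind,box):
    h=cv2.cvtColor(f["img"],cv2.COLOR_RGB2HSV); H,S,V=[h[...,i].astype(int) for i in range(3)]
    m={"red":((H<8)|(H>172))&(S>150)&(V>60),"yellow":(H>20)&(H<35)&(S>150)&(V>80),"green":(H>45)&(H<85)&(S>120)&(V>50),"white":(S<40)&(V>205)}[kind]
    o=np.zeros(m.shape,np.uint8); x0,y0,x1,y1=box; o[y0:y1,x0:x1]=m[y0:y1,x0:x1]*255; return o
def cen(m):
    c=max(cv2.findContours(m,cv2.RETR_EXTERNAL,cv2.CHAIN_APPROX_NONE)[0],key=cv2.contourArea)
    (x,y),r=cv2.minEnclosingCircle(c); M=cv2.moments(c); return (M["m10"]/M["m00"],M["m01"]/M["m00"]),cv2.boundingRect(c),c
E
python3 - <<'E'
from h import *; import pickle
d=pickle.load(open("f0.pkl","rb")); T,S=d["top"],d["side"]
np.set_printoptions(precision=1,suppress=True)
# yellow box top corners from top
c=cv2.convexHull(cen(mask(T,"yellow",(285,190,370,275)))[2]); r=cv2.minAreaRect(c)
P=np.array([onz(T,q,55) for q in cv2.boxPoints(r)]); print("yellow top",P.mean(0),np.linalg.norm(np.diff(P,axis=0),axis=1),np.degrees(np.arctan2(*(P[1]-P[0])[1::-1])))
m,b,_=cen(mask(T,"red",(305,205,355,250))); print("red top",m,b,onz(T,m,93))
m2,b2,_=cen(mask(S,"red",(270,220,320,260))); print("red side",m2,b2)
for n,bt,bs in(("green",(455,255,500,300),(325,155,365,185)),("white",(175,240,210,275),(295,345,330,375))):
    a,ab,_=cen(mask(T,n,bt)); e,eb,_=cen(mask(S,n,bs)); print(n,a,ab,e,eb,tri(T,a,S,e),onz(T,a,52))
for n,uv,z in(("gvial",(275,296),48),("vblock",(321,299),22),("cap",(383,299),15),("tin",(433,212),25),("mouse",(390,243),30),("rvial",(212,191),54),("collet",(170,207),20),("penholder",(456,180),90),("bulb",(482,208),40)): print(n,onz(T,uv,z))
a=cv2.resize(T["img"][200:260,295:365],None,fx=6,fy=6,interpolation=cv2.INTER_CUBIC)
e=cv2.resize(S["img"][220:280,255:335],None,fx=6,fy=6,interpolation=cv2.INTER_CUBIC)[:360,:370]
cv2.imwrite("pics/crop.png",np.hstack([a,e])[:,:,::-1]); print(a.shape)
E
```

```text
yellow top [578.   -0.9  55. ] [114.  109.2 112.8] -31.56617454623715
red top (329.7976878612717, 230.23249839434808) (318, 217, 23, 23) [570.1  -2.8  93. ]
red side (291.7408695652174, 242.55652173913043) (281, 230, 23, 22)
green (478.58666666666664, 276.1066666666667) (472, 269, 14, 15) (343.40492170022367, 168.12527964205816) (338, 164, 12, 9) (array([ 479.4, -320.7,   55.6]), np.float64(0.9478403198740523)) [ 480.4 -321.9   52. ]
white (191.2, 257.1666666666667) (186, 252, 11, 11) (311.7900262467191, 359.7257217847769) (305, 354, 15, 12) (array([517.3, 292.3,  58.8]), np.float64(0.13818056620027763)) [518.5 293.8  52. ]
gvial [436.7 112.3  48. ]
vblock [433.3  14.6  22. ]
cap [ 434.5 -120.5   15. ]
tin [ 628.  -234.9   25. ]
mouse [ 556.  -136.4   30. ]
rvial [665.7 255.   54. ]
collet [638.1 355.   20. ]
penholder [ 682.3 -273.3   90. ]
bulb [ 634.  -341.2   40. ]
(360, 420, 3)
```

View pics/crop.png

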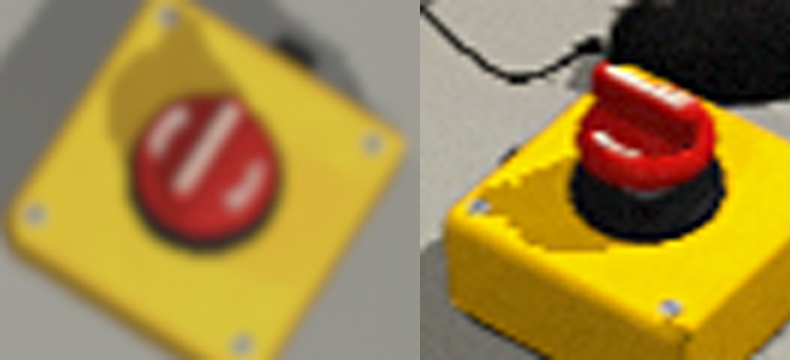

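The crop shows the bar's white line running from crop (183,188) to (238,105) in the top view. In the side view it runs from (605,68) to (690,100).

Run:
```python
from h import *; import pickle
d=pickle.load(open("f0.pkl","rb")); T,S=d["top"],d["side"]
np.set_printoptions(precision=1,suppress=True)
t=[(295+x/6-.4,200+y/6-.4) for x,y in((183,188),(238,105))]; s=[(255+(x-420)/6-.4,220+y/6-.4) for x,y in((605,68),(690,100))]
A=[onz(T,q,105) for q in t]; B=[onz(S,q,105) for q in s]
for P in(A,B): v=P[1]-P[0]; print(P,(P[0]+P[1])/2,np.linalg.norm(v),np.degrees(np.arctan2(v[1],v[0])))
mt=np.mean(t,0);ms=np.mean(s,0);print(tri(T,mt,S,ms))
# screws on yellow top (crop px)
q=[onz(T,(295+x/6-.4,200+y/6-.4),55) for x,y in((168,16),(372,144),(242,344),(34,213))]; print("screws",q,np.mean(q,0))
# cap circle centre, z=89 top
for c in [(206,168)]: print(onz(T,(295+c[0]/6-.4,200+c[1]/6-.4),87))
```

```text
[array([565.9,   7.2, 105. ]), array([595.4, -11.8, 105. ])] [580.6  -2.3 105. ] 35.07627625158126 -32.75490212008901
[array([594.7,  -7.9, 105. ]), array([563. ,   7.3, 105. ])] [578.9  -0.3 105. ] 35.16540038746478 154.40002049138002
(array([579.9,  -2.2, 103.6]), np.float64(1.929369960840912))
screws [array([640.9,  12.1,  55. ]), array([593.5, -61.6,  55. ]), array([520.1, -14.6,  55. ]), array([567.5,  60. ,  55. ])] [580.5  -1.1  55. ]
[577.1  -1.1  87. ]
```

{"op": "step_arm", "data": {
  "motion": [
    {"claw": 0,"delta_pos": [26.5,-19.5,0],"turn": 0},
    {"claw": 0,"delta_pos": [26.5,-19.5,0],"turn": 0},
    {"claw": 0,"delta_pos": [26.5,-19.5,0],"turn": 0},
    {"claw": 0,"delta_pos": [26.5,-19.5,0],"turn": 0},
    {"claw": 0,"delta_pos": [26.5,-19.5,0],"turn": 0},
    {"claw": 0,"delta_pos": [26.5,-19.5,0],"turn": 0},
    {"claw": 0,"delta_pos": [26.5,-19.5,0],"turn": 0},
    {"claw": 0,"delta_pos": [26.5,-19.5,0],"turn": 0}
  ],
  "force": 20
}}

```text
clock: 0.77
eef_pos: [382.3, -343.4, 239.1]
tcp_rot: [-3.141, 0.0, 0.412]
contact_force: [0.3, -0.3, -0.1]
opening: -0.0
grasp_force: 0.0
```

{"op": "step_arm", "data": {
  "motion": [
    {"claw": 0,"delta_pos": [26.5,-19.5,0],"turn": 0},
    {"claw": 0,"delta_pos": [26.5,-19.5,0],"turn": 0},
    {"claw": 0,"delta_pos": [26.5,-19.5,0],"turn": 0},
    {"claw": 0,"delta_pos": [26.5,-19.5,0],"turn": 0},
    {"claw": 0,"delta_pos": [26.5,-19.5,0],"turn": 0},
    {"claw": 0,"delta_pos": [26.5,-19.5,0],"turn": 0},
    {"claw": 0,"delta_pos": [26.5,-19.5,0],"turn": 0},
    {"claw": 0,"delta_pos": [26.5,-19.5,0],"turn": 0}
  ]
}}

```text
clock: 1.43
eef_pos: [514.2, -115.5, 239.1]
tcp_rot: [-3.141, 0.0, 0.412]
contact_force: [-0.1, -1.3, 0.3]
opening: -0.001
grasp_force: 0.0
```

{"op": "step_arm", "data": {
  "motion": [
    {"claw": 0,"delta_pos": [26.5,-19.5,-20],"turn": 0},
    {"claw": 0,"delta_pos": [26.5,-19.5,0],"turn": 0},
    {"claw": 0,"delta_pos": [26.5,-19.5,0],"turn": -0.12},
    {"claw": 0,"delta_pos": [0,0,0],"turn": -0.12},
    {"claw": 0,"delta_pos": [0,0,0],"turn": -0.12},
    {"claw": 0,"delta_pos": [0,0,0],"turn": -0.12},
    {"claw": 0,"delta_pos": [0,0,0],"turn": -0.12},
    {"claw": 0,"delta_pos": [0,0,0],"turn": 0}
  ]
}}

```text
clock: 2.1
eef_pos: [563.0, -31.5, 258.9]
tcp_rot: [-3.141, 0.0, 1.018]
contact_force: [0.2, 0.1, -0.2]
opening: 0.001
grasp_force: 0.0
```

{"op": "step_arm", "data": {
  "motion": [
    {"claw": 0,"delta_pos": [34.5,-1.3,0],"turn": 0},
    {"claw": 0,"delta_pos": [0,0,30],"turn": 0},
    {"claw": 0,"delta_pos": [0,0,30],"turn": 0},
    {"claw": 0,"delta_pos": [0,0,30],"turn": 0},
    {"claw": 0,"delta_pos": [0,0,30],"turn": 0},
    {"claw": 0,"delta_pos": [0,0,5],"turn": 0},
    {"claw": 0,"delta_pos": [0,0,0],"turn": 0},
    {"claw": 0,"delta_pos": [0,0,0],"turn": 0}
  ]
}}

```text
clock: 2.77
eef_pos: [581.0, -1.8, 135.2]
tcp_rot: [3.141, -0.0, 1.01]
contact_force: [1.2, -0.7, 0.2]
opening: -0.0
grasp_force: 0.0
```

Run:
```python
from rig import *; import cv2,pickle
s=sense(); print(s["eef_pos"],s["contact_force"])
f=grab_frame("side"); pickle.dump(f,open("f1.pkl","wb"))
cv2.imwrite("pics/side1.png",cv2.resize(f["img"][170:290,220:380],None,fx=5,fy=5,interpolation=cv2.INTER_CUBIC)[:,:,::-1])
```

```text
[580.99602372  -1.84483541 135.18511271] [ 1.16162088 -0.67741233  0.19839742]
```

View pics/side1.png

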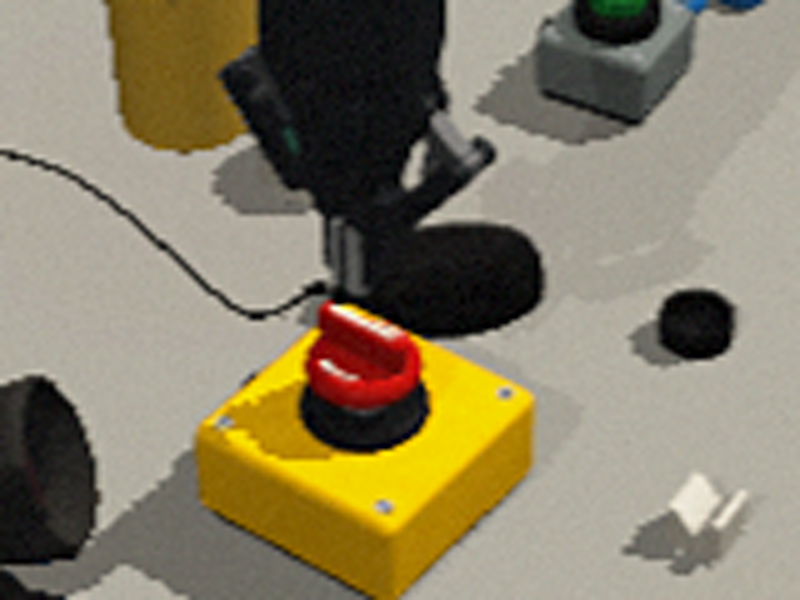

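The fingertips (crop ~(350,290)) hang just over the bar's middle (crop ~(362,320)), so the alignment is good. Next I press down.

{"op": "step_arm", "data": {
  "motion": [
    {"claw": 0,"delta_pos": [0,0,10],"turn": 0},
    {"claw": 0,"delta_pos": [0,0,8],"turn": 0},
    {"claw": 0,"delta_pos": [0,0,2],"turn": 0},
    {"claw": 0,"delta_pos": [0,0,0],"turn": 0},
    {"claw": 0,"delta_pos": [0,0,0],"turn": 0}
  ]
}}

```text
clock: 3.23
eef_pos: [580.4, -1.8, 114.3]
tcp_rot: [-3.141, 0.0, 1.012]
contact_force: [0.1, 0.5, -1.4]
opening: -0.001
grasp_force: 0.0
```

{"op": "step_arm", "data": {
  "motion": [
    {"claw": 0,"delta_pos": [0,0,2],"turn": 0},
    {"claw": 0,"delta_pos": [0,0,2],"turn": 0},
    {"claw": 0,"delta_pos": [0,0,1],"turn": 0},
    {"claw": 0,"delta_pos": [0,0,0],"turn": 0},
    {"claw": 0,"delta_pos": [0,0,0],"turn": 0}
  ]
}}

```text
clock: 3.65
eef_pos: [580.8, -1.8, 109.5]
tcp_rot: [3.141, -0.0, 1.012]
contact_force: [1.1, 0.7, 1.6]
opening: 0.002
grasp_force: 1.0
```

{"op": "step_arm", "data": {
  "motion": [
    {"claw": 0,"delta_pos": [0,0,2],"turn": 0},
    {"claw": 0,"delta_pos": [0,0,1],"turn": 0},
    {"claw": 0,"delta_pos": [0,0,0],"turn": 0},
    {"claw": 0,"delta_pos": [0,0,0],"turn": 0}
  ]
}}

```text
clock: 3.98
eef_pos: [580.6, -1.8, 106.2]
tcp_rot: [3.141, -0.0, 1.012]
contact_force: [1.3, 0.1, 0.7]
opening: 0.001
grasp_force: 0.9
```

{"op": "step_arm", "data": {
  "motion": [
    {"claw": 0,"delta_pos": [0,0,1],"turn": 0},
    {"claw": 0,"delta_pos": [0,0,0],"turn": 0},
    {"claw": 0,"delta_pos": [0,0,0],"turn": 0}
  ]
}}

```text
clock: 4.23
eef_pos: [580.6, -1.8, 105.4]
tcp_rot: [3.141, -0.0, 1.012]
contact_force: [0.4, -0.7, 3.5]
opening: -0.0
grasp_force: 1.9
```

{"op": "step_arm", "data": {
  "motion": [
    {"claw": 0,"delta_pos": [0,0,1],"turn": 0},
    {"claw": 0,"delta_pos": [0,0,0],"turn": 0},
    {"claw": 0,"delta_pos": [0,0,0],"turn": 0}
  ]
}}

```text
clock: 4.48
eef_pos: [580.6, -1.7, 104.4]
tcp_rot: [3.141, -0.0, 1.012]
contact_force: [1.4, -0.2, 3.9]
opening: -0.001
grasp_force: 2.2
```

{"op": "step_arm", "data": {
  "motion": [
    {"claw": 0,"delta_pos": [0,0,1],"turn": 0},
    {"claw": 0,"delta_pos": [0,0,0],"turn": 0},
    {"claw": 0,"delta_pos": [0,0,0],"turn": 0}
  ]
}}

```text
clock: 4.73
eef_pos: [580.6, -1.8, 103.5]
tcp_rot: [3.141, -0.0, 1.012]
contact_force: [0.6, -0.5, 6.8]
opening: 0.001
grasp_force: 3.3
```

{"op": "step_arm", "data": {
  "motion": [
    {"claw": 0,"delta_pos": [0,0,0.7],"turn": 0},
    {"claw": 0,"delta_pos": [0,0,0],"turn": 0},
    {"claw": 0,"delta_pos": [0,0,0],"turn": 0}
  ]
}}

```text
clock: 4.98
eef_pos: [580.7, -1.7, 103.4]
tcp_rot: [3.141, -0.0, 1.012]
contact_force: [-1.7, 0.4, 13.0]
opening: -0.0
grasp_force: 6.4
```

{"op": "step_arm", "data": {
  "motion": [
    {"claw": 0,"delta_pos": [0,0,-4],"turn": 0},
    {"claw": 0,"delta_pos": [0,0,-11],"turn": 0},
    {"claw": 0,"delta_pos": [0,0,-15],"turn": 0},
    {"claw": 0,"delta_pos": [-15,-13,0],"turn": 0},
    {"claw": 0,"delta_pos": [-15,-13,0],"turn": 0},
    {"claw": 0,"delta_pos": [0,0,0],"turn": 0},
    {"claw": 0,"delta_pos": [0,0,0],"turn": 0}
  ]
}}

```text
clock: 5.57
eef_pos: [541.3, -13.6, 132.7]
tcp_rot: [-3.14, 0.001, 1.011]
contact_force: [0.9, 0.3, 0.2]
opening: -0.001
grasp_force: 0.0
```

Run:
```python
from rig import *; from h import *; import pickle
s=sense(); print(s["eef_pos"],s["contact_force"],s["grasp_force"])
f=grab_frame("side"); T=grab_frame("top"); pickle.dump((f,T),open("f2.pkl","wb"))
o=pickle.load(open("f1.pkl","rb"))
for g in(o,f): print(cen(mask(g,"red",(270,220,320,260)))[:2])
e=cv2.resize(f["img"][200:280,240:340],None,fx=4,fy=4,interpolation=cv2.INTER_CUBIC)
a=cv2.resize(T["img"][190:270,280:380],None,fx=4,fy=4,interpolation=cv2.INTER_CUBIC)
cv2.imwrite("pics/p2.png",np.hstack([a,e])[:,:,::-1])
```

```text
[541.34493662 -13.55496431 132.67956723] [0.94760939 0.32187248 0.24254143] 0.0
((291.75563258232233, 242.48006932409012), (281, 230, 23, 22))
((291.7005847953216, 244.87602339181282), (281, 233, 24, 21))
```

View pics/p2.png

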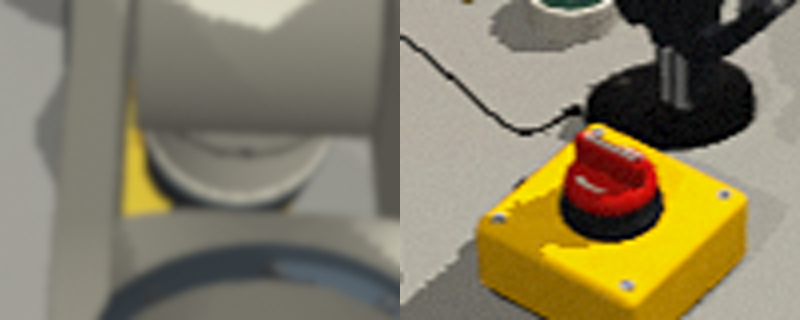

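The red centroid in the side view dropped 2.4 px (about 6.5 mm), so the head is latched with nothing touching it. Next I nudge the near end of the bar.

{"op": "step_arm", "data": {
  "motion": [
    {"claw": 0,"delta_pos": [0,0,12],"turn": 0},
    {"claw": 0,"delta_pos": [0,0,12],"turn": 0},
    {"claw": 0,"delta_pos": [0,0,8.5],"turn": 0},
    {"claw": 0,"delta_pos": [0,0,0],"turn": 0},
    {"claw": 0,"delta_pos": [5,0,0],"turn": 0},
    {"claw": 0,"delta_pos": [5,0,0],"turn": 0},
    {"claw": 0,"delta_pos": [2,0,0],"turn": 0},
    {"claw": 0,"delta_pos": [0,0,0],"turn": 0}
  ]
}}

```text
clock: 6.33
eef_pos: [549.7, -2.6, 100.6]
tcp_rot: [3.141, -0.001, 1.012]
contact_force: [0.1, -0.5, 0.2]
opening: 0.001
grasp_force: 0.0
```

{"op": "step_arm", "data": {
  "motion": [
    {"claw": 0,"delta_pos": [1.5,0,0],"turn": 0},
    {"claw": 0,"delta_pos": [1.5,0,0],"turn": 0},
    {"claw": 0,"delta_pos": [1.5,0,0],"turn": 0},
    {"claw": 0,"delta_pos": [1.5,0,0],"turn": 0},
    {"claw": 0,"delta_pos": [1.5,0,0],"turn": 0},
    {"claw": 0,"delta_pos": [1.5,0,0],"turn": 0},
    {"claw": 0,"delta_pos": [0,0,0],"turn": 0}
  ]
}}

```text
clock: 6.92
eef_pos: [553.8, 4.6, 100.1]
tcp_rot: [3.142, -0.0, 1.012]
contact_force: [-0.8, -0.1, 1.4]
opening: 0.002
grasp_force: 0.1
```

```bash
cat > chk.py <<'E'
from rig import *; from h import *; import sys
s=sense(); print(s["eef_pos"],s["contact_force"],s["grasp_force"])
f=grab_frame("side"); print(cen(mask(f,"red",(270,220,320,260)))[:2])
e=cv2.resize(f["img"][200:280,240:340],None,fx=6,fy=6,interpolation=cv2.INTER_CUBIC)
cv2.imwrite(f"pics/{sys.argv[1]}.png",e[:,:,::-1])
E
python3 chk.py p3
```

```text
[553.8125095    4.61596563 100.09405953] [-0.84652854 -0.06361718  1.43963474] 0.14923899339919444
((291.6183395291202, 245.00743494423793), (281, 232, 24, 22))
```

View pics/p3.png

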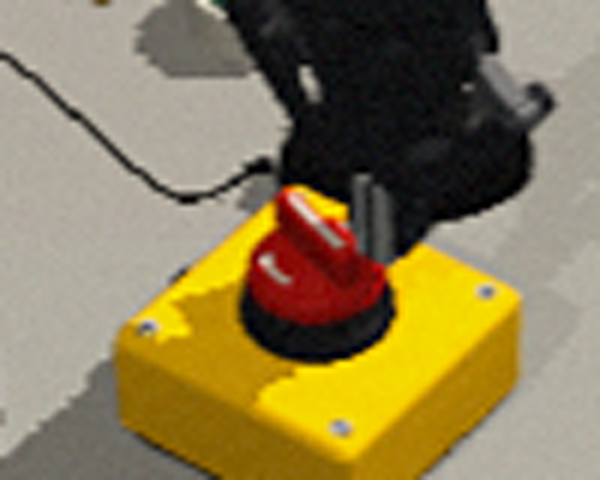

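The bar has turned clockwise part of the way and the head is still latched (centroid row 245.0). I keep nudging.

{"op": "step_arm", "data": {
  "motion": [
    {"claw": 0,"delta_pos": [1.5,0,0],"turn": 0},
    {"claw": 0,"delta_pos": [1.5,0,0],"turn": 0},
    {"claw": 0,"delta_pos": [0,0,0],"turn": 0}
  ]
}}

```text
clock: 7.22
eef_pos: [555.4, 7.1, 100.1]
tcp_rot: [3.141, -0.0, 1.012]
contact_force: [-1.3, -0.0, -0.1]
opening: -0.001
grasp_force: 0.4
```

```bash
python3 chk.py p4
```

```text
[555.42339586   7.09140012 100.08717864] [-1.29214017 -0.00895016 -0.11572614] 0.4366564628435299
((290.7913165266106, 242.85014005602238), (281, 229, 23, 23))
```

{"op": "step_arm", "data": {
  "motion": [
    {"claw": 0,"delta_pos": [1.5,0,0],"turn": 0},
    {"claw": 0,"delta_pos": [1,0,0],"turn": 0},
    {"claw": 0,"delta_pos": [0,0,0],"turn": 0}
  ]
}}

```text
clock: 7.52
eef_pos: [556.6, 9.1, 100.0]
tcp_rot: [-3.141, 0.0, 1.012]
contact_force: [-1.8, -0.5, 0.0]
opening: 0.0
grasp_force: 0.7
```

```bash
python3 chk.py p5
```

```text
[556.56894227   9.11373792 100.04572853] [-1.84942969e+00 -4.96116463e-01  6.81237976e-04] 0.7391430786810815
((290.4020926756353, 243.18609865470853), (281, 228, 22, 24))
```

The head has popped up (its top edge went from row 233 to 229). I back off and then lift.

{"op": "step_arm", "data": {
  "motion": [
    {"claw": 0,"delta_pos": [-4,0,0],"turn": 0},
    {"claw": 0,"delta_pos": [-8,0,0],"turn": 0},
    {"claw": 0,"delta_pos": [-12,0,0],"turn": 0},
    {"claw": 0,"delta_pos": [-6,0,0],"turn": 0},
    {"claw": 0,"delta_pos": [0,0,-20],"turn": 0},
    {"claw": 0,"delta_pos": [0,0,-30],"turn": 0},
    {"claw": 0,"delta_pos": [0,0,-20],"turn": 0},
    {"claw": 0,"delta_pos": [0,0,0],"turn": 0}
  ]
}}

```text
clock: 8.23
eef_pos: [542.8, -17.2, 174.2]
tcp_rot: [3.136, -0.003, 1.011]
contact_force: [0.7, -0.9, -0.1]
opening: -0.002
grasp_force: 0.0
```

```bash
python3 chk.py p6
```

```text
[542.81616185 -17.20065925 174.19097698] [ 0.72785873 -0.90126702 -0.07765961] 0.0
((291.7798960138648, 242.53899480069325), (281, 230, 23, 22))
```

View pics/p6.png

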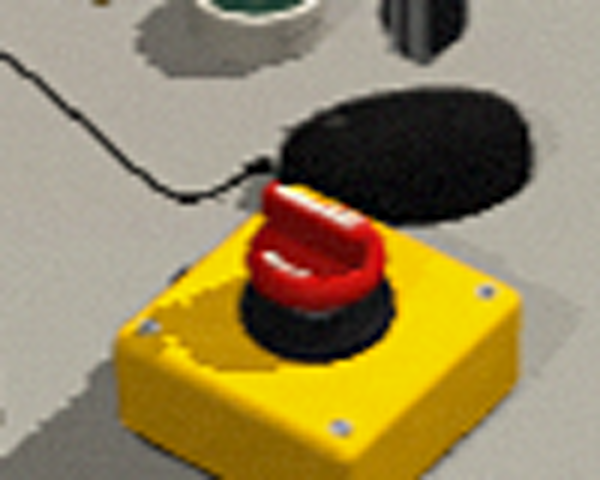

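The picture shows the head out and turned back, matching the start exactly. Now to the green button.

{"op": "step_arm", "data": {
  "motion": [
    {"claw": 0,"delta_pos": [-32.3,12,0],"turn": 0},
    {"claw": 0,"delta_pos": [-32.3,12,0],"turn": 0},
    {"claw": 0,"delta_pos": [-32.3,12,0],"turn": 0},
    {"claw": 0,"delta_pos": [-32.3,12,0],"turn": 0},
    {"claw": 0,"delta_pos": [-32.3,12,0],"turn": 0},
    {"claw": 0,"delta_pos": [-32.3,12,0],"turn": 0},
    {"claw": 0,"delta_pos": [-32.3,12,0],"turn": 0},
    {"claw": 0,"delta_pos": [-32.3,12,0],"turn": 0}
  ]
}}

```text
clock: 8.95
eef_pos: [483.3, -287.9, 168.9]
tcp_rot: [-3.14, -0.0, 1.011]
contact_force: [0.0, -0.4, 0.4]
opening: -0.001
grasp_force: 0.0
```

{"op": "step_arm", "data": {
  "motion": [
    {"claw": 0,"delta_pos": [-32.3,12,0],"turn": 0},
    {"claw": 0,"delta_pos": [0,0,0],"turn": 0},
    {"claw": 0,"delta_pos": [0,0,30],"turn": 0},
    {"claw": 0,"delta_pos": [0,0,30],"turn": 0},
    {"claw": 0,"delta_pos": [0,0,30],"turn": 0},
    {"claw": 0,"delta_pos": [0,0,0],"turn": 0},
    {"claw": 0,"delta_pos": [0,0,0],"turn": 0}
  ]
}}

```text
clock: 9.53
eef_pos: [476.3, -319.1, 78.3]
tcp_rot: [-3.137, -0.0, 1.012]
contact_force: [0.8, 0.0, -0.2]
opening: -0.003
grasp_force: 0.0
```

Run:
```python
from rig import *; from h import *
s=sense(); print(s["eef_pos"],s["contact_force"])
f=grab_frame("side"); T=grab_frame("top")
a=cv2.resize(T["img"][235:315,430:530],None,fx=4,fy=4,interpolation=cv2.INTER_CUBIC)
e=cv2.resize(f["img"][120:200,295:395],None,fx=4,fy=4,interpolation=cv2.INTER_CUBIC)
cv2.imwrite("pics/p7.png",np.hstack([a,e])[:,:,::-1])
```

```text
[ 476.29126578 -319.1426809    78.3440941 ] [ 0.83174115  0.01876674 -0.15724043]
```

View pics/p7.png

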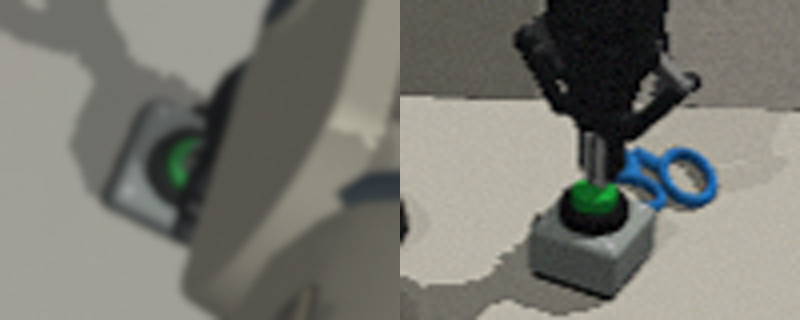

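The fingertips (right half, ~(595,180)) stand over the green button at (592,193). After a 4 mm correction I press down in small steps.

{"op": "step_arm", "data": {
  "motion": [
    {"claw": 0,"delta_pos": [0,4,0],"turn": 0},
    {"claw": 0,"delta_pos": [0,0,5],"turn": 0},
    {"claw": 0,"delta_pos": [0,0,4],"turn": 0},
    {"claw": 0,"delta_pos": [0,0,2],"turn": 0},
    {"claw": 0,"delta_pos": [0,0,0],"turn": 0},
    {"claw": 0,"delta_pos": [0,0,0],"turn": 0}
  ]
}}

```text
clock: 10.13
eef_pos: [481.6, -322.2, 69.2]
tcp_rot: [3.141, -0.0, 1.012]
contact_force: [0.0, -0.1, 0.9]
opening: 0.001
grasp_force: 0.7
```

{"op": "step_arm", "data": {
  "motion": [
    {"claw": 0,"delta_pos": [0,0,1.5],"turn": 0},
    {"claw": 0,"delta_pos": [0,0,1.5],"turn": 0},
    {"claw": 0,"delta_pos": [0,0,0],"turn": 0},
    {"claw": 0,"delta_pos": [0,0,0],"turn": 0}
  ]
}}

```text
clock: 10.47
eef_pos: [481.6, -322.3, 66.1]
tcp_rot: [3.141, -0.0, 1.012]
contact_force: [0.3, 0.7, 3.1]
opening: -0.004
grasp_force: 1.4
```

{"op": "step_arm", "data": {
  "motion": [
    {"claw": 0,"delta_pos": [0,0,1.5],"turn": 0},
    {"claw": 0,"delta_pos": [0,0,0],"turn": 0},
    {"claw": 0,"delta_pos": [0,0,0],"turn": 0}
  ]
}}

```text
clock: 10.72
eef_pos: [481.6, -322.3, 64.6]
tcp_rot: [3.141, -0.0, 1.012]
contact_force: [-0.0, 0.0, 3.3]
opening: 0.0
grasp_force: 1.8
```

Force is climbing with depth. I go on until the bottom stop shows.

{"op": "step_arm", "data": {
  "motion": [
    {"claw": 0,"delta_pos": [0,0,1],"turn": 0},
    {"claw": 0,"delta_pos": [0,0,0],"turn": 0},
    {"claw": 0,"delta_pos": [0,0,0],"turn": 0}
  ]
}}

```text
clock: 10.97
eef_pos: [481.6, -322.3, 64.0]
tcp_rot: [3.141, -0.0, 1.012]
contact_force: [-0.8, 1.2, 8.3]
opening: 0.001
grasp_force: 4.0
```

{"op": "step_arm", "data": {
  "motion": [
    {"claw": 0,"delta_pos": [0,0,0.5],"turn": 0},
    {"claw": 0,"delta_pos": [0,0,0],"turn": 0},
    {"claw": 0,"delta_pos": [0,0,0],"turn": 0}
  ]
}}

```text
clock: 11.22
eef_pos: [481.6, -322.3, 63.9]
tcp_rot: [3.141, -0.0, 1.012]
contact_force: [-1.2, 1.5, 13.0]
opening: -0.002
grasp_force: 6.3
```

The bottom stop is reached: fully in takes 4 N and I read 13 N. I release and lift clear.

{"op": "step_arm", "data": {
  "motion": [
    {"claw": 0,"delta_pos": [0,0,-4],"turn": 0},
    {"claw": 0,"delta_pos": [0,0,-10],"turn": 0},
    {"claw": 0,"delta_pos": [0,0,-20],"turn": 0},
    {"claw": 0,"delta_pos": [0,0,-30],"turn": 0},
    {"claw": 0,"delta_pos": [0,0,-30],"turn": 0},
    {"claw": 0,"delta_pos": [0,0,-20],"turn": 0},
    {"claw": 0,"delta_pos": [0,0,0],"turn": 0},
    {"claw": 0,"delta_pos": [0,0,0],"turn": 0}
  ]
}}

```text
clock: 11.88
eef_pos: [481.7, -322.5, 178.4]
tcp_rot: [3.14, 0.0, 1.012]
contact_force: [-0.3, 0.8, 0.3]
opening: 0.004
grasp_force: 0.0
```

Run:
```python
from rig import *; from h import *; import pickle
f=grab_frame("side"); o=pickle.load(open("f0.pkl","rb"))["side"]
for k,b in(("red",(270,220,320,260)),("green",(325,155,365,185)),("white",(295,345,330,375))): print(k,cen(mask(o,k,b))[:2],cen(mask(f,k,b))[:2])
s=sense(); print(s["eef_pos"],s["contact_force"],s["qvel"].round(3))
```

```text
red ((291.7408695652174, 242.55652173913043), (281, 230, 23, 22)) ((291.72884283246975, 242.50086355785837), (281, 230, 23, 22))
green ((343.40492170022367, 168.12527964205816), (338, 164, 12, 9)) ((343.3638497652582, 168.26291079812205), (338, 164, 12, 9))Traceback (most recent call last):
  File "<stdin>", line 3, in <module>
  File "h.py", line 18, in cen
    c=max(cv2.findContours(m,cv2.RETR_EXTERNAL,cv2.CHAIN_APPROX_NONE)[0],key=cv2.contourArea)
ValueError: max() iterable argument is empty
```

The red head and green button are back at their starting pixels. The white button's mask came back empty, most likely because the arm now shades or hides it; the arm never went near that button.

```bash
python3 -c "
from rig import *
print(sign_off())"
```

```text
the job is handed in; nothing more can be done
None
```

The job is handed in: the red head latched and stayed down by itself, popped back up when the bar was nudged clockwise, and the green reset was then pushed in and released; the white button and loose things were never approached, though I did not re-check them by camera at the end, and no verdict was returned.

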